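# Find the rocking corner of the jig plate and press its shim flat

## Robot

A 6-joint arm with a two-finger parallel gripper is mounted at the origin on the work surface. World frame = base frame: x ahead of the robot, y to its left, z up, the work surface at z = 0. Lengths are in m, angles in rad, forces in N, time in s.
With the tool pointing down it reaches from about 0.25 to 0.775 m from the base axis. Payload 4 kg.
Tool frame: the origin (TCP) lies on the centre line of the jaws, within the pads' length; the fingertips stand ctrl.nose_length ahead of it and the grasp point (between the pads) is the TCP (ctrl.nose_length is the distance from the TCP to the fingertips, in m); z points along the fingers, y is the line along which they close (so a half turn about z gives the same grasp; the last joint's range is limited). The gripper opens to 85 mm and grips with 20 to 120 N. Pads are 22 mm wide; open, the fingers measure 114 mm over their backs; the gripper's body (76 mm by 85 mm) begins 54 mm behind the grasp point. The pads swing forward as they close: fully open they stand 13 mm farther back than shut.
Start: joints at [-1.294, 0.087, 1.371, -0, 1.684, -0.103], TCP at [0.204, -0.511, 0.25] pointing down, gripper open.
Joint ranges: [-3.1, 3.1], [-0.76, 2.03], [0.27, 2.55], [-1.08, 4.22], [0.17, 2.65], [-2.57, 2.57]. Speed limits (rad/s): [2.79, 2.79, 3.14, 3.14, 3.14, 3.14].

## Interface

Orientations are given as a 3x3 rotation matrix whose columns are the frame's x, y, z axes.
In Python, from bench import ctrl, imaging gives the robot as it stands. The module is installed in compiled form; this text tells all that it offers.
- The arm moves only by the tool jog_arm, never from a script. Its argument "rows" is a list of rows, each a list of 5 numbers: the opening, from 0 (shut) to 1 (fully open), then the shift along the tool's x, y, z in units of 30 mm (1.0 is 30 mm), then the turn about the tool's z in rad. In form: [[hand, x, y, z, yaw], ...]. A call has 1 to 5 rows; each row shifts and turns the commanded pose from where the row before left it, along the tool's axes as they then stand; what a row does not reach is not made up. A row lasts 1/8 s, in which the tool goes at most 62.5 mm and 10.7 degrees, less where a joint would pass 70% of its speed; a pose out of reach is approached as far as the arm can. A call is refused whole if a number of a shift passes 1 or a number of a turn 0.188, either way. A call with a gripper value outside its range is refused whole. The fingers move at their own pace and stop on an object; "newtons" is the grip in N (left out, the last holds). Time passes only in rows, so rows that do not move let the fingers close. It gives the time, the measured TCP pose, the force, the opening and the grip force at its end, in the units of the state.
- ctrl.get_obs(): the state, without advancing time (a new reading comes with each control period).
- imaging.camera(name): name is "scene" or "top" or "wrist"; returns the picture (420x560x3 uint8, blue, green, red); there is no depth.
- imaging.camera_params(name): a dict with "vertical_fov" (degrees; the focal length in pixels is half the picture's height over the tangent of half this angle, whatever the lens; pixels are square), "cx", "cy" (the principal point, pixels), "origin" and "attitude" of the camera in the world. Camera axes: x right, y up, looking along -z (the intrinsics and any distortion apply to the point x, -y, -z); pixel columns grow to the right and rows downward; lengths in m; the calibration is good to about 2 mm. A picture is of the moment at which its call begins: read the wrist's pose just before it. camera_params takes no time and is no camera call; for the wrist camera it gives the pose at the moment of the call.
- ctrl.finish_job(): hands the job in; it is judged then, once.
The state is a dict: "time": time; "q": joint angles; "dq": joint speeds; "joint_torque": joint torques, N m; "tcp_pos": TCP position; "tcp_rot": TCP orientation; "ft_force": force on the tool from outside, world axes, zero at the start; "moment": the same for the moment, N m; "finger_gap": opening from 0.0 (shut) to 1.0 (fully open); "grip_force": force on a finger pad.
Only numpy, scipy, OpenCV 4.12 (cv2) and the standard library are available. Lean on these libraries where they do the work, as an engineer would, in place of code of your own. Each camera call takes 0.05 s, during which the arm holds its last target. There are 200 camera calls.

## Task

One corner of the circuit-board jig plate rocks: press down on the blue corner discs with closed fingertips until you find the corner that gives. Then press the yellow shim tab beside that corner down fully flat, leaving the other three tabs up. Only press: do not lift or carry anything, and leave the things around the jig where they are.

Things in the scene. Friction and masses are not known exactly. Their poses are not given: they have to be found in the camera images.
- jig_base: grey base bolted to the worktop, 160 (its x) x 340 (its y) x 10 mm; origin at the centre of its underside, z up. On it stand four feet that carry the jig plate, steel lugs that locate the plate and, outside the plate's two y edges, four yellow shim tabs, one to each corner. A reel winder, a jar and a solder reel stand at the rear, beyond x = 0.7 m
- jig_plate: steel jig plate, 140 (x) x 180 (y) x 8 mm, 0.6 kg, a green circuit board in its middle (up to 2.5 mm proud); origin at the centre of its underside, 26 mm above the worktop, axes as the base's. It lies loose on four feet and looks level. Three corners are firm (under 1 mm of give at 10 N); one, differing by start, sinks about 3 mm at about 3 N, then stops, and springs back
- corner_a (a point): blue 20 mm disc on the plate's top, straight above the foot at the (+x, +y) corner, 55, 75 mm from the plate's centre; 34 mm above the worktop
- corner_b (a point): blue 20 mm disc on the plate's top, straight above the foot at the (+x, -y) corner, 55, -75 mm from the plate's centre; 34 mm above the worktop
- corner_c (a point): blue 20 mm disc on the plate's top, straight above the foot at the (-x, +y) corner, -55, 75 mm from the plate's centre; 34 mm above the worktop
- corner_d (a point): blue 20 mm disc on the plate's top, straight above the foot at the (-x, -y) corner, -55, -75 mm from the plate's centre; 34 mm above the worktop
- tab_a (a point): dark dot on the top face of the yellow shim tab of corner_a; it moves with the tab. Raised it is about 51 mm above the worktop and 40 mm beyond the pivot; pressed flat it lies 50, 148 mm from the base's centre in the base's x, y, 26 mm above the worktop
- shim_a (a joint): rocker shim of corner_a: 0 = tab raised (slants up and outward at 0.55 rad), 0.55 = flat, level on its stop. Pivot line along the base's x, 50, 100 mm from its centre, 24 mm above the worktop; tab 24 mm wide (x), 4 mm thick, reaching 65 mm outward. Pressing the dot down takes about 5 N; it stays where left; its inner end comes up under the plate's corner
- tab_b (a point): dark dot on the top face of the yellow shim tab of corner_b; it moves with the tab. Raised it is about 51 mm above the worktop and 40 mm beyond the pivot; pressed flat it lies 50, -148 mm from the base's centre in the base's x, y, 26 mm above the worktop
- shim_b (a joint): rocker shim of corner_b: 0 = tab raised (slants up and outward at 0.55 rad), 0.55 = flat, level on its stop. Pivot line along the base's x, 50, -100 mm from its centre, 24 mm above the worktop; tab 24 mm wide (x), 4 mm thick, reaching 65 mm outward. Pressing the dot down takes about 5 N; it stays where left; its inner end comes up under the plate's corner
- tab_c (a point): dark dot on the top face of the yellow shim tab of corner_c; it moves with the tab. Raised it is about 51 mm above the worktop and 40 mm beyond the pivot; pressed flat it lies -50, 148 mm from the base's centre in the base's x, y, 26 mm above the worktop
- shim_c (a joint): rocker shim of corner_c: 0 = tab raised (slants up and outward at 0.55 rad), 0.55 = flat, level on its stop. Pivot line along the base's x, -50, 100 mm from its centre, 24 mm above the worktop; tab 24 mm wide (x), 4 mm thick, reaching 65 mm outward. Pressing the dot down takes about 5 N; it stays where left; its inner end comes up under the plate's corner
- tab_d (a point): dark dot on the top face of the yellow shim tab of corner_d; it moves with the tab. Raised it is about 51 mm above the worktop and 40 mm beyond the pivot; pressed flat it lies -50, -148 mm from the base's centre in the base's x, y, 26 mm above the worktop
- shim_d (a joint): rocker shim of corner_d: 0 = tab raised (slants up and outward at 0.55 rad), 0.55 = flat, level on its stop. Pivot line along the base's x, -50, -100 mm from its centre, 24 mm above the worktop; tab 24 mm wide (x), 4 mm thick, reaching 65 mm outward. Pressing the dot down takes about 5 N; it stays where left; its inner end comes up under the plate's corner
- gauge: bystander: chrome-plated steel thickness gauge, 30 x 105 x 10 mm, lying by the base; origin at the centre of its underside
- tip_cleaner: bystander: black round tip cleaner with brass wool, 68 mm across, 48 mm high; origin at the centre of its underside
- iron: bystander: wooden-handled soldering iron lying flat, 240 mm long, 28 mm high; origin at the centre of its underside
- tray0: bystander: lowest of three stacked black trays, 130 x 180 x 18 mm each; origin at the centre of its underside
- tray1: bystander: middle tray; origin at the centre of its underside
- tray2: bystander: top tray; origin at the centre of its underside
There are look-alikes about, which are no part of the job. Of the things shaped like the jig_plate, the steel one is meant.

How it is judged:
On the way, in this order (a step that is already met when the one before it is completed fails the run):
1. the corner that rocks is pressed down (at least 1.5 mm), before its shim is pressed flat (((horizontal distance between springy_foot_c0 and corner_a below 0.03 m and z of corner_a in the frame of jig_base below 0.0325 m) or (horizontal distance between springy_foot_c0 and corner_b below 0.03 m and z of corner_b in the frame of jig_base below 0.0325 m) or (horizontal distance between springy_foot_c0 and corner_c below 0.03 m and z of corner_c in the frame of jig_base below 0.0325 m) or (horizontal distance between springy_foot_c0 and corner_d below 0.03 m and z of corner_d in the frame of jig_base below 0.0325 m))), for 0.05 s.
2. the shim tab of that corner is pressed flat, the other three still up (((horizontal distance between springy_foot_c0 and corner_a below 0.03 m and value of joint shim_a above 0.47 rad and value of joint each of shim_b, shim_c, shim_d below 0.15 rad) or (horizontal distance between springy_foot_c0 and corner_b below 0.03 m and value of joint shim_b above 0.47 rad and value of joint each of shim_a, shim_c, shim_d below 0.15 rad) or (horizontal distance between springy_foot_c0 and corner_c below 0.03 m and value of joint shim_c above 0.47 rad and value of joint each of shim_a, shim_b, shim_d below 0.15 rad) or (horizontal distance between springy_foot_c0 and corner_d below 0.03 m and value of joint shim_d above 0.47 rad and value of joint each of shim_a, shim_b, shim_c below 0.15 rad))), for 0.2 s.
At the end, for the whole second after the job is handed in: The shim tab of the corner that rocked is flat (joint above 0.47 of 0.55 rad), the other three tabs are still up (below 0.15 rad), and the plate lies still and level between its lugs (tilt under 0.02 rad, within 6 mm of the base's centre, height within 3 mm) (((horizontal distance between springy_foot_c0 and corner_a below 0.03 m and value of joint shim_a above 0.47 rad and value of joint each of shim_b, shim_c, shim_d below 0.15 rad) or (horizontal distance between springy_foot_c0 and corner_b below 0.03 m and value of joint shim_b above 0.47 rad and value of joint each of shim_a, shim_c, shim_d below 0.15 rad) or (horizontal distance between springy_foot_c0 and corner_c below 0.03 m and value of joint shim_c above 0.47 rad and value of joint each of shim_a, shim_b, shim_d below 0.15 rad) or (horizontal distance between springy_foot_c0 and corner_d below 0.03 m and value of joint shim_d above 0.47 rad and value of joint each of shim_a, shim_b, shim_c below 0.15 rad)) and angle between jig_plate's own z axis and vertical below 0.02 rad and horizontal distance between jig_plate and jig_base below 0.006 m and z of jig_plate in the frame of jig_base between 0.023 and 0.029 m and linear speed of jig_plate below 0.02 m/s); the robot touches nothing.
It fails at once if a shim tab of a firm corner is pressed down (beyond 0.15 rad) ((not (horizontal distance between springy_foot_c0 and corner_a below 0.03 m) and value of joint shim_a above 0.15 rad) or (not (horizontal distance between springy_foot_c0 and corner_b below 0.03 m) and value of joint shim_b above 0.15 rad) or (not (horizontal distance between springy_foot_c0 and corner_c below 0.03 m) and value of joint shim_c above 0.15 rad) or (not (horizontal distance between springy_foot_c0 and corner_d below 0.03 m) and value of joint shim_d above 0.15 rad)).
It fails at once if the jig plate is lifted (12 mm or more) or shoved out of its lugs (10 mm) (z of jig_plate in the frame of jig_base above 0.038 m or horizontal distance between jig_plate and jig_base above 0.01 m).
It fails at once if a thing standing around the jig is moved 20 mm or lifted (distance of any of gauge_c0, tip_cleaner_c0, iron_c0, tray0_c0, tray1_c0, tray2_c0, tip_jar_c0, solder_reel_c0 from where it was at the start of the episode above 0.02 m).
It also fails if it takes over 51 s, if anything falls off the work surface, if the arm or the gripper's body presses on something with over 40 N, if the wrist force passes 120 N, or if a joint passes its speed limit or range.

## Working session

There is one attempt and no reset: what is moved stays moved. The work goes in short steps, Python scripts to look and compute and a tool call to move; the robot and the scene stay as the last step left them, time stands still between calls to the robot, and variables do not carry over. Pictures are saved under pics/ and viewed, at most 10 in all, crops included, and the job is handed in when it is done.

Besides the shell and the picture viewer there is one more tool, called after ">>>" in YAML: its name, and indented under it one key for each argument. jog_arm: Moves the arm, as the interface text tells. Its arguments: {"type":"object","properties":{"rows":{"type":"array","items":{"type":"array","items":{"type":"number"}}},"newtons":{"type":"number"}},"required":["rows"]}

```bash
mkdir -p pics; python3 - <<'E'
from bench import ctrl, imaging
import cv2
for n in ("scene","top"):
    cv2.imwrite(f"pics/{n}0.png",imaging.camera(n)); print(n,imaging.camera_params(n))
o=ctrl.get_obs();print(o['time'],o['tcp_pos'],o['tcp_rot'],o['ft_force'],ctrl.nose_length)
E
```

```text
scene {'vertical_fov': 56.62380422807795, 'cx': 273.4857861064347, 'cy': 204.91111001998843, 'origin': array([ 1.30494143, -0.15028561,  0.79724984]), 'attitude': array([[ 0.18440139, -0.65942469,  0.72880396],
       [ 0.98266693,  0.13804862, -0.12372667],
       [-0.01902196,  0.73898691,  0.67345119]])}
top {'vertical_fov': 55.416043922696886, 'cx': 287.0661079198042, 'cy': 216.34144000405126, 'origin': array([0.36549368, 0.00509871, 1.12341766]), 'attitude': array([[-0.02669585,  0.99122226, -0.12948269],
       [-0.99946254, -0.02400093,  0.0223292 ],
       [ 0.01902549,  0.13000919,  0.99133024]])}
0.1 [ 0.20378996 -0.51041567  0.24924449] [[ 9.28740747e-01  3.70729467e-01 -5.36764609e-04]
 [ 3.70729790e-01 -9.28738750e-01  1.93802630e-03]
 [ 2.19969365e-04 -1.99891862e-03 -9.99997978e-01]] [ 0.85979334 -0.50600797  0.63155995] 0.019
```

View pics/top0.png

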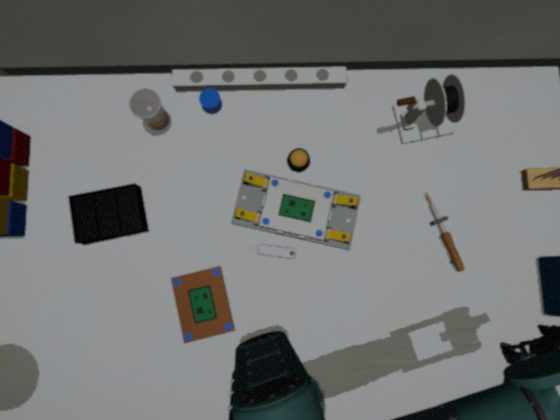

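View pics/scene0.png

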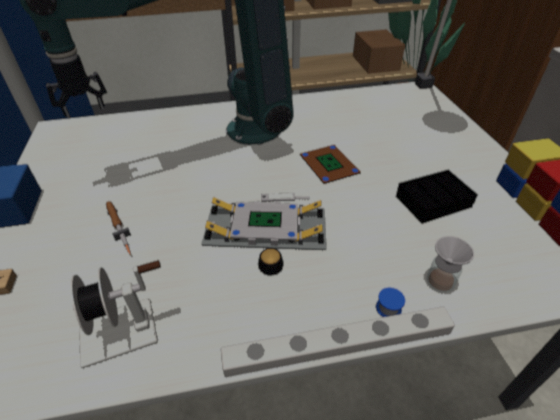

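The top view shows the steel jig with discs near (278,183), (327,195), (266,221) and (319,233), and the tip cleaner at (299,158). The gauge is at (277,251). The brown plate is a look-alike. I'll enlarge the jig.

```bash
cat > h.py <<'E'
import numpy as np, cv2
from bench import ctrl, imaging
def ray(P,u,v):
    f=210/np.tan(np.radians(P['vertical_fov'])/2)
    d=P['attitude']@np.array([(u-P['cx'])/f,-(v-P['cy'])/f,-1]); return P['origin'],d
def at(P,u,v,z):
    o,d=ray(P,u,v); return o+d*(z-o[2])/d[2]
def proj(P,X):
    f=210/np.tan(np.radians(P['vertical_fov'])/2)
    c=P['attitude'].T@(np.array(X)-P['origin']); return P['cx']+f*c[0]/-c[2],P['cy']-f*c[1]/-c[2]
def blue(im,box):
    x0,y0,x1,y1=box; h=cv2.cvtColor(im[y0:y1,x0:x1],cv2.COLOR_BGR2HSV)
    m=cv2.inRange(h,(105,120,80),(130,255,255)); n,_,s,c=cv2.connectedComponentsWithStats(m)
    return [(c[i]+[x0,y0],s[i,4]) for i in range(1,n) if s[i,4]>=8]
E
python3 - <<'E'
from h import *
t=cv2.imread('pics/top0.png'); s=cv2.imread('pics/scene0.png')
for n,im,b in(('top',t,(225,160,365,255)),('scene',s,(195,180,340,255))):
    P=imaging.camera_params(n)
    for c,a in blue(im,b): print(n,c,a,at(P,*c,.034).round(4))
cv2.imwrite('pics/crop.png',np.vstack([cv2.resize(t[155:265,225:365],(700,550)) ]))
E
```

```text
top [274.21428571 182.5       ] 28 [0.6034 0.0137 0.034 ]
top [326.96 194.4 ] 25 [ 0.5665 -0.1317  0.034 ]
top [265.5 221. ] 26 [0.4963 0.04   0.034 ]
top [318.68 232.88] 25 [ 0.46   -0.1048  0.034 ]
scene [240.76923077 204.84615385] 13 [ 0.4591 -0.1034  0.034 ]
scene [292.14285714 206.07142857] 14 [0.4949 0.0419 0.034 ]
scene [235.61111111 232.16666667] 18 [ 0.5656 -0.1307  0.034 ]
scene [291.         233.66666667] 18 [0.6013 0.0149 0.034 ]
```

View pics/crop.png

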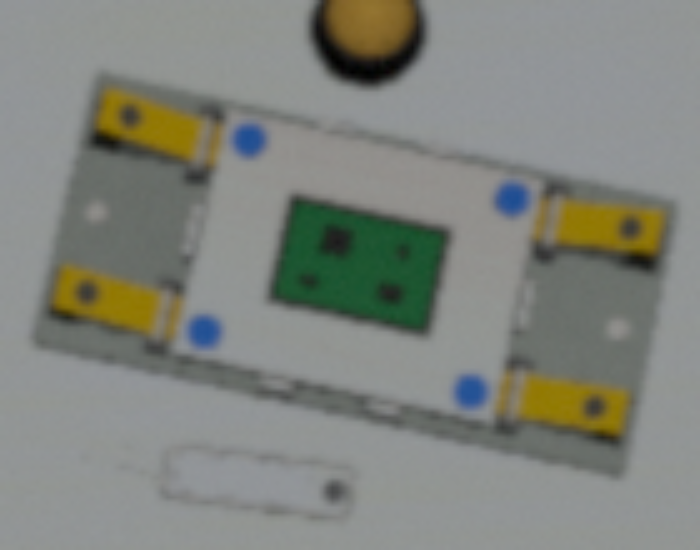

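>>> jog_arm:
  rows:
    - [0,0,0,0.5,0.156]
    - [0,0,0,0.5,0.156]
    - [0,0,0,0.5,0.156]
    - [0,0,0,0.5,0.157]
    - [0,0,0,0,0]
  newtons: 30

```text
time: 0.72
tcp_pos: [0.2036, -0.5097, 0.1882]
tcp_rot: [[0.971, -0.241, -0.001], [-0.241, -0.971, 0.004], [-0.002, -0.004, -1.0]]
ft_force: [-0.2, 0.3, -0.1]
finger_gap: -0.003
grip_force: 0.0
```

```bash
cat >> h.py <<'E'
C0=np.array([.5309,-.045]);A0=-.245
R0=np.array([[np.cos(A0),-np.sin(A0)],[np.sin(A0),np.cos(A0)]])
def W(x,y): return C0+R0@np.array([x,y])
def go(x,y,z):
    o=ctrl.get_obs(); t=np.append(W(x,y),z)
    print('t',o['time'],'q6',o['q'][5],'gap',o['finger_gap'],'F',o['ft_force'].round(2),'pos',o['tcp_pos'].round(4),'yaw',np.arctan2(o['tcp_rot'][1,0],o['tcp_rot'][0,0]).round(3),'units',(o['tcp_rot'].T@(t-o['tcp_pos'])/.03).round(3))
E
python3 -c "
from h import *
go(-55,-70,.1) if 0 else go(-.055,-.070,.1)"
```

```text
t 0.725 q6 0.5200131739854905 gap -0.0030746704439344524 F [-0.16  0.27 -0.08] pos [ 0.2036 -0.5097  0.1882] yaw -0.243 units [  5.027 -15.32    2.987]
```

>>> jog_arm:
  rows:
    - [0,0.3,-1,0,0]
    - [0,0.3,-1,0,0]
    - [0,0.3,-1,0,0]
    - [0,0.3,-1,0,0]
    - [0,0.3,-1,0,0]

```text
time: 1.35
tcp_pos: [0.2845, -0.3756, 0.1912]
tcp_rot: [[0.971, -0.24, 0.001], [-0.24, -0.971, -0.001], [0.001, 0.001, -1.0]]
ft_force: [-0.3, -0.8, -0.5]
finger_gap: 0.0
grip_force: 0.0
```

>>> jog_arm:
  rows:
    - [0,0.4,-1,0,0]
    - [0,0.4,-1,0,0]
    - [0,0.4,-1,0,0]
    - [0,0.4,-1,0,0]
    - [0,0.4,-1,0,0]

```text
time: 1.98
tcp_pos: [0.3794, -0.2446, 0.1913]
tcp_rot: [[0.971, -0.24, 0.001], [-0.24, -0.971, -0.001], [0.001, 0.001, -1.0]]
ft_force: [0.5, -0.8, 0.6]
finger_gap: -0.001
grip_force: 0.0
```

>>> jog_arm:
  rows:
    - [0,0.3,-1,0.2,0]
    - [0,0.3,-1,0.3,0]
    - [0,0.3,-1,0.5,0]
    - [0,0.3,-1,0.5,0]
    - [0,0.3,-1,0.5,0]

```text
time: 2.6
tcp_pos: [0.4595, -0.1099, 0.1308]
tcp_rot: [[0.971, -0.24, 0.002], [-0.24, -0.971, -0.001], [0.002, 0.0, -1.0]]
ft_force: [-0.1, -0.8, 0.6]
finger_gap: 0.002
grip_force: 0.0
```

```bash
python3 -c "
from h import *
go(-.055,-.070,.058)
cv2.imwrite('pics/w1.png',imaging.camera('wrist'))"
```

```text
t 2.6 q6 1.4581690453091392 gap 0.0023713107721083505 F [-0.14 -0.8   0.6 ] pos [ 0.4595 -0.1099  0.1308] yaw -0.242 units [-0.053 -0.344  2.426]
```

View pics/w1.png

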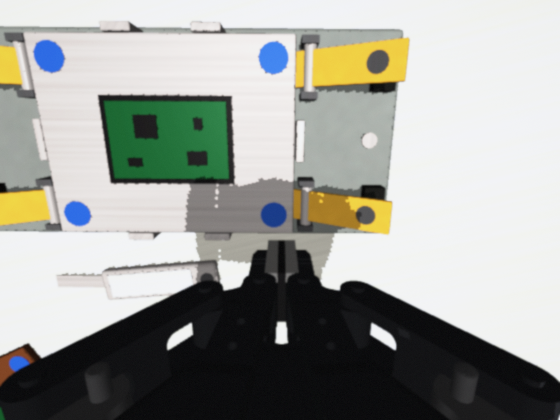

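The wrist view shows disc d at (273,214), right ahead of the closed tips, with tab d off to the right. I'll descend onto it.

>>> jog_arm:
  rows:
    - [0,-0.05,-0.34,0.8,0]
    - [0,0,0,0.8,0]
    - [0,0,0,0.6,0]
    - [0,0,0,0.2,0]
    - [0,0,0,0,0]

```text
time: 3.28
tcp_pos: [0.4599, -0.1006, 0.0587]
tcp_rot: [[0.97, -0.242, 0.0], [-0.242, -0.97, -0.0], [0.0, 0.0, -1.0]]
ft_force: [-0.2, 0.7, 0.5]
finger_gap: 0.0
grip_force: 0.0
```

>>> jog_arm:
  rows:
    - [0,0,0,0.05,0]
    - [0,0,0,0.05,0]
    - [0,0,0,0.05,0]
    - [0,0,0,0,0]

```text
time: 3.78
tcp_pos: [0.4596, -0.1004, 0.0538]
tcp_rot: [[0.97, -0.243, -0.0], [-0.243, -0.97, -0.0], [-0.0, 0.0, -1.0]]
ft_force: [0.5, -0.2, 0.1]
finger_gap: 0.001
grip_force: 0.0
```

>>> jog_arm:
  rows:
    - [0,0,0,0.03,0]
    - [0,0,0,0,0]

```text
time: 4.03
tcp_pos: [0.4598, -0.1005, 0.0531]
tcp_rot: [[0.97, -0.243, 0.0], [-0.243, -0.97, -0.0], [0.0, 0.0, -1.0]]
ft_force: [-0.9, -1.1, 0.8]
finger_gap: -0.0
grip_force: 0.5
```

>>> jog_arm:
  rows:
    - [0,0,0,0.03,0]
    - [0,0,0,0,0]

```text
time: 4.28
tcp_pos: [0.4598, -0.1005, 0.053]
tcp_rot: [[0.97, -0.243, 0.0], [-0.243, -0.97, -0.0], [0.0, 0.0, -1.0]]
ft_force: [-2.8, 1.1, 5.9]
finger_gap: 0.002
grip_force: 3.1
```

>>> jog_arm:
  rows:
    - [0,0,0,0.03,0]
    - [0,0,0,0,0]

```text
time: 4.53
tcp_pos: [0.4598, -0.1005, 0.053]
tcp_rot: [[0.97, -0.243, 0.0], [-0.243, -0.97, -0.0], [0.0, 0.0, -1.0]]
ft_force: [-4.6, 0.1, 10.7]
finger_gap: -0.003
grip_force: 5.4
```

Corner d is firm: 10.7 N with no sinking. Next is c.

>>> jog_arm:
  rows:
    - [0,0,0,-0.8,0]
    - [0,0,-0.9,0,0]
    - [0,0,-1,0,0]
    - [0,0,-1,0,0]
    - [0,0,-1,0,0]

```text
time: 5.15
tcp_pos: [0.4882, 0.0139, 0.075]
tcp_rot: [[0.97, -0.243, 0.0], [-0.243, -0.97, -0.0], [0.0, 0.0, -1.0]]
ft_force: [0.5, -0.1, -0.2]
finger_gap: 0.002
grip_force: 0.0
```

>>> jog_arm:
  rows:
    - [0,0,-0.77,0,0]
    - [0,0,0,0.4,0]
    - [0,0,0,0.2,0]
    - [0,0,0,0,0]
    - [0,0,0,0,0]

```text
time: 5.78
tcp_pos: [0.4937, 0.0348, 0.0571]
tcp_rot: [[0.97, -0.244, -0.0], [-0.244, -0.97, -0.0], [0.0, 0.0, -1.0]]
ft_force: [-0.1, -0.2, 0.3]
finger_gap: 0.001
grip_force: 0.0
```

```bash
python3 -c "
from h import *
go(-.055,.070,.0535)"
```

```text
t 5.775 q6 1.7730202821288923 gap 0.0005774011090674957 F [-0.1  -0.23  0.27] pos [0.4937 0.0348 0.0571] yaw -0.246 units [ 0.016 -0.055  0.119]
```

>>> jog_arm:
  rows:
    - [0,0,0,0.12,0]
    - [0,0,0,0.03,0]
    - [0,0,0,0,0]

```text
time: 6.15
tcp_pos: [0.4938, 0.0352, 0.053]
tcp_rot: [[0.97, -0.243, 0.0], [-0.243, -0.97, -0.001], [0.001, 0.001, -1.0]]
ft_force: [-1.7, -0.5, 3.8]
finger_gap: -0.002
grip_force: 1.5
```

>>> jog_arm:
  rows:
    - [0,0,0,0.03,0]
    - [0,0,0,0,0]

```text
time: 6.4
tcp_pos: [0.4938, 0.0352, 0.053]
tcp_rot: [[0.97, -0.243, 0.0], [-0.243, -0.97, -0.001], [0.001, 0.001, -1.0]]
ft_force: [-3.3, -1.7, 7.7]
finger_gap: 0.0
grip_force: 3.9
```

>>> jog_arm:
  rows:
    - [0,0,0,0.03,0]
    - [0,0,0,0,0]

```text
time: 6.65
tcp_pos: [0.4939, 0.0352, 0.053]
tcp_rot: [[0.97, -0.243, 0.001], [-0.243, -0.97, -0.001], [0.001, 0.001, -1.0]]
ft_force: [-4.7, -0.9, 11.7]
finger_gap: 0.005
grip_force: 6.1
```

Corner c is firm too. Next is a, at base +x by 110 mm (3.67 units).

>>> jog_arm:
  rows:
    - [0,0,0,-0.8,0]
    - [0,0.9,0,0,0]
    - [0,0.9,0,0,0]
    - [0,0.9,0,0,0]
    - [0,0.97,0,0,0]

```text
time: 7.28
tcp_pos: [0.6012, 0.0088, 0.0744]
tcp_rot: [[0.97, -0.243, -0.0], [-0.243, -0.97, 0.0], [-0.0, -0.0, -1.0]]
ft_force: [0.6, 0.2, -0.3]
finger_gap: 0.002
grip_force: 0.0
```

>>> jog_arm:
  rows:
    - [0,0,0,0.4,0]
    - [0,0,0,0.2,0]
    - [0,0,0,0,0]
    - [0,0,0,0,0]

```text
time: 7.78
tcp_pos: [0.5999, 0.009, 0.0569]
tcp_rot: [[0.97, -0.242, -0.0], [-0.242, -0.97, -0.0], [-0.0, 0.0, -1.0]]
ft_force: [0.1, -0.9, -0.2]
finger_gap: 0.0
grip_force: 0.0
```

```bash
python3 -c "
from h import *
go(.055,.070,.0535)"
```

```text
t 7.775 q6 1.7362498596844989 gap 3.385186862656737e-05 F [ 0.11 -0.89 -0.19] pos [0.5999 0.009  0.0569] yaw -0.245 units [ 0.038 -0.029  0.114]
```

>>> jog_arm:
  rows:
    - [0,0,0,0.12,0]
    - [0,0,0,0.03,0]
    - [0,0,0,0,0]

```text
time: 8.15
tcp_pos: [0.6006, 0.0088, 0.0531]
tcp_rot: [[0.97, -0.243, 0.0], [-0.243, -0.97, -0.0], [0.0, -0.0, -1.0]]
ft_force: [-0.7, 0.6, 4.3]
finger_gap: -0.003
grip_force: 2.2
```

>>> jog_arm:
  rows:
    - [0,0,0,0.03,0]
    - [0,0,0,0,0]

```text
time: 8.4
tcp_pos: [0.6006, 0.0088, 0.053]
tcp_rot: [[0.97, -0.243, 0.0], [-0.243, -0.97, -0.0], [0.0, -0.0, -1.0]]
ft_force: [-4.0, 0.0, 8.5]
finger_gap: 0.003
grip_force: 4.1
```

>>> jog_arm:
  rows:
    - [0,0,0,0.03,0]
    - [0,0,0,0,0]

```text
time: 8.65
tcp_pos: [0.6006, 0.0088, 0.053]
tcp_rot: [[0.97, -0.243, 0.001], [-0.243, -0.97, -0.0], [0.001, -0.0, -1.0]]
ft_force: [-5.7, -0.2, 10.9]
finger_gap: -0.0
grip_force: 5.8
```

Corner a is firm, so it should be b.

>>> jog_arm:
  rows:
    - [0,0,0,-0.8,0]
    - [0,0,0.9,0,0]
    - [0,0,1,0,0]
    - [0,0,1,0,0]
    - [0,0,1,0,0]

```text
time: 9.28
tcp_pos: [0.5718, -0.1057, 0.0741]
tcp_rot: [[0.97, -0.243, -0.0], [-0.243, -0.97, -0.0], [-0.0, 0.0, -1.0]]
ft_force: [-0.1, -0.3, 0.1]
finger_gap: 0.006
grip_force: 0.0
```

>>> jog_arm:
  rows:
    - [0,0,0.8,0,0]
    - [0,0,0,0.4,0]
    - [0,0,0,0.2,0]
    - [0,0,0,0,0]
    - [0,0,0,0,0]

```text
time: 9.9
tcp_pos: [0.5665, -0.1273, 0.0564]
tcp_rot: [[0.97, -0.242, -0.0], [-0.242, -0.97, 0.0], [-0.0, -0.0, -1.0]]
ft_force: [0.3, -0.5, 1.0]
finger_gap: 0.002
grip_force: 0.0
```

```bash
python3 -c "
from h import *
go(.055,-.072,.0535)"
```

```text
t 9.9 q6 1.4961328271571028 gap 0.0016402070011719409 F [ 0.34 -0.55  0.96] pos [ 0.5665 -0.1273  0.0564] yaw -0.244 units [0.017 0.027 0.098]
```

>>> jog_arm:
  rows:
    - [0,0,0,0.12,0]
    - [0,0,0,0.03,0]
    - [0,0,0,0,0]

```text
time: 10.28
tcp_pos: [0.5666, -0.1279, 0.0524]
tcp_rot: [[0.97, -0.243, 0.001], [-0.243, -0.97, 0.0], [0.001, -0.0, -1.0]]
ft_force: [1.3, 0.4, 0.7]
finger_gap: 0.001
grip_force: 0.6
```

>>> jog_arm:
  rows:
    - [0,0,0,0.03,0]
    - [0,0,0,0.03,0]
    - [0,0,0,0,0]

```text
time: 10.65
tcp_pos: [0.5666, -0.1281, 0.0505]
tcp_rot: [[0.97, -0.243, 0.001], [-0.243, -0.97, -0.0], [0.001, -0.0, -1.0]]
ft_force: [1.2, 0.9, 3.4]
finger_gap: -0.002
grip_force: 1.2
```

>>> jog_arm:
  rows:
    - [0,0,0,0.03,0]
    - [0,0,0,0.03,0]
    - [0,0,0,0,0]

```text
time: 11.02
tcp_pos: [0.5667, -0.1281, 0.0498]
tcp_rot: [[0.97, -0.243, 0.001], [-0.243, -0.97, -0.0], [0.001, -0.0, -1.0]]
ft_force: [-0.4, 2.1, 7.8]
finger_gap: -0.0
grip_force: 3.5
```

Corner b gives 3 mm and then stops, so it is the one that rocks. I'll go over tab_b.

>>> jog_arm:
  rows:
    - [0,0,0,-0.9,0]
    - [0,0,0,-0.9,0]
    - [0,-0.15,0.8,0,0]
    - [0,0,0.8,0,0]
    - [0,0,0.8,0,0]

```text
time: 11.65
tcp_pos: [0.5433, -0.1975, 0.1015]
tcp_rot: [[0.97, -0.243, -0.002], [-0.243, -0.97, -0.0], [-0.002, 0.001, -1.0]]
ft_force: [0.5, -0.1, 0.1]
finger_gap: -0.003
grip_force: 0.0
```

>>> jog_arm:
  rows:
    - [0,0,0,0,0]
    - [0,0,0,0,0]

```text
time: 11.9
tcp_pos: [0.5441, -0.1963, 0.1018]
tcp_rot: [[0.97, -0.243, -0.001], [-0.243, -0.97, 0.001], [-0.001, -0.0, -1.0]]
ft_force: [-0.0, -0.2, 0.2]
finger_gap: -0.001
grip_force: 0.0
```

```bash
python3 -c "
from h import *
go(.05,-.146,.045)
cv2.imwrite('pics/w2.png',imaging.camera('wrist'))"
```

```text
t 11.9 q6 1.3717443991444567 gap -0.0012314979461653306 F [-0.01 -0.18  0.15] pos [ 0.5441 -0.1963  0.1018] yaw -0.245 units [0.019 0.082 1.893]
```

View pics/w2.png

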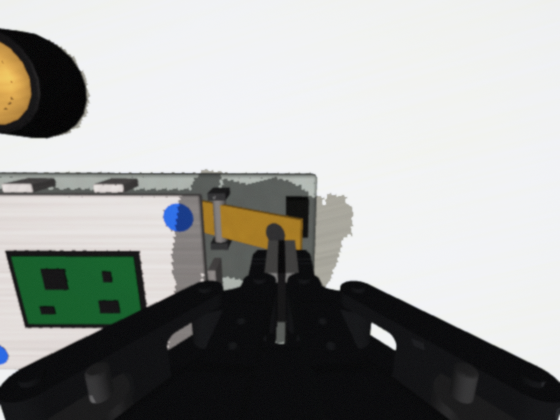

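The tips are right above tab_b's dot at (277,232). I'll press down.

>>> jog_arm:
  rows:
    - [0,0,0,0.4,0]
    - [0,0,0,0.3,0]
    - [0,0,0,0.25,0]
    - [0,0,0,0.25,0]
    - [0,0,0,0.2,0]

```text
time: 12.58
tcp_pos: [0.5453, -0.1977, 0.0617]
tcp_rot: [[0.97, -0.243, 0.002], [-0.243, -0.97, -0.003], [0.003, 0.002, -1.0]]
ft_force: [-1.0, -1.6, 6.6]
finger_gap: -0.004
grip_force: 2.9
```

>>> jog_arm:
  rows:
    - [0,0,0,0.2,0]
    - [0,0,0,0.2,0]
    - [0,0,0,0.1,0]
    - [0,0,0,0.1,0]
    - [0,0,0,0,0]

```text
time: 13.2
tcp_pos: [0.5455, -0.1987, 0.0445]
tcp_rot: [[0.97, -0.243, 0.003], [-0.243, -0.97, -0.004], [0.004, 0.003, -1.0]]
ft_force: [-0.7, -3.0, 7.1]
finger_gap: 0.001
grip_force: 3.5
```

>>> jog_arm:
  rows:
    - [0,0,0,0.06,0]
    - [0,0,0,0.06,0]
    - [0,0,0,0,0]
    - [0,0,0,0,0]

```text
time: 13.7
tcp_pos: [0.5457, -0.1988, 0.044]
tcp_rot: [[0.97, -0.243, 0.004], [-0.243, -0.97, -0.005], [0.005, 0.004, -1.0]]
ft_force: [-7.3, -0.3, 19.5]
finger_gap: 0.001
grip_force: 9.8
```

The tab is on its stop at 19.5 N. I'll retreat and check.

>>> jog_arm:
  rows:
    - [0,0,0,-0.5,0]
    - [0,0,0,-0.9,0]
    - [0,0,0,-1,0]
    - [0,0,0,-1,0]
    - [0,-0.3,0.3,-1,0]

```text
time: 14.32
tcp_pos: [0.5337, -0.2028, 0.1712]
tcp_rot: [[0.97, -0.242, -0.0], [-0.242, -0.97, 0.001], [-0.001, -0.001, -1.0]]
ft_force: [0.8, -0.4, -0.0]
finger_gap: 0.003
grip_force: 0.0
```

>>> jog_arm:
  rows:
    - [0,-1,0,0,0]
    - [0,-1,0,0,0]
    - [0,-1,0,0,0]
    - [0,0,0,0,0]
    - [0,0,0,0,0]

```text
time: 14.95
tcp_pos: [0.4468, -0.1816, 0.1709]
tcp_rot: [[0.97, -0.243, 0.001], [-0.243, -0.97, -0.0], [0.001, 0.0, -1.0]]
ft_force: [-0.3, -0.3, 0.2]
finger_gap: 0.001
grip_force: 0.0
```

```bash
python3 -c "
from h import *
s=imaging.camera('scene');w=imaging.camera('wrist')
cv2.imwrite('pics/e.png',np.vstack([cv2.resize(s[185:260,190:340],(560,280),interpolation=cv2.INTER_CUBIC),cv2.resize(w,(400,300)).repeat(1,0) if 0 else cv2.copyMakeBorder(cv2.resize(w,(400,300)),0,0,0,160,0)]))
print(ctrl.get_obs()['ft_force'])"
```

```text
[0.62065708 0.55033369 0.58274719]
```

View pics/e.png

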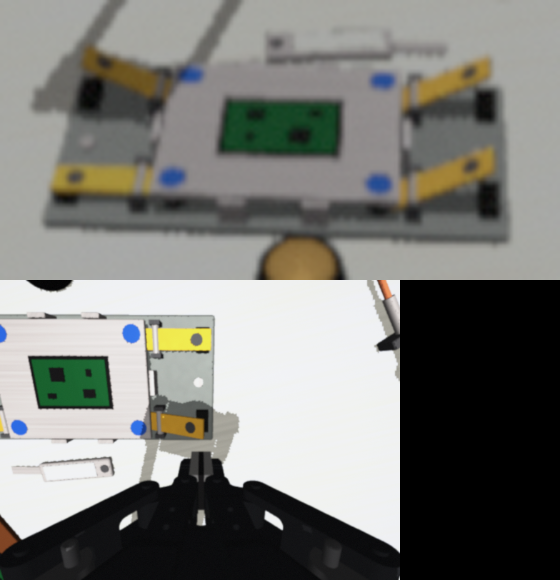

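Tab b lies flat, with its dot at (75,177) in the upper crop. The other three tabs are up, the plate is level and the arm is clear.

```bash
python3 -c "
from bench import ctrl
print(ctrl.finish_job())"
```

```text
the job is handed in; nothing more can be done
None
```

Corner b was the one that rocked (about 3 mm of give; a, c and d were firm). I pressed its shim tab flat, left the other three up, and handed the job in; no verdict came back.

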